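# Set the side stand and hold the frame stub upright

## Robot

A 6-joint arm with a two-finger parallel gripper is mounted at the origin on the work surface; the furniture and walls round the work are solid. World frame = base frame: x ahead of the robot, y to its left, z up, the work surface at z = 0. Lengths are in m, angles in rad, forces in N, time in s.
With the tool pointing down it reaches from about 0.275 to 0.875 m from the base axis. Payload 12.5 kg.
Tool frame: the origin (TCP) lies on the centre line of the jaws, within the pads' length; the fingertips stand r.finger_overhang ahead of it and the grasp point (between the pads) lies 3 mm ahead of it (r.finger_overhang is the distance from the TCP to the fingertips, in m); z points along the fingers, y is the direction in which the jaws open and shut (so a half turn about z gives the same grasp; the last joint's range is limited). The gripper opens to 85 mm and grips with 20 to 120 N. Pads are 22 mm wide; open, the fingers measure 114 mm over their backs; the gripper's body (76 mm by 85 mm) begins 54 mm behind the grasp point. The pads swing forward as they close: fully open they stand 13 mm farther back than shut.
Start: joints at [1.035, 0.351, 1.652, -0, 1.139, -0.085], TCP at [0.24, 0.495, 0.253] pointing down, gripper open.
Joint ranges: [-2.75, 2.75], [-0.79, 2.1], [0.01, 2.65], [-1.57, 4.71], [0.07, 3.14], [-2.87, 2.87]. Speed limits (rad/s): [2.22, 2.22, 2.79, 3.14, 3.14, 3.14].

## Interface

Orientations are given as a unit quaternion [x, y, z, w].
In Python, from cell import r, optics gives the robot as it stands. The module is installed in compiled form; this text tells all that it offers. Calls block until the motion is done:
- r.move_to(position, orientation): joint-space move of the TCP to a pose.
- r.move_linear(position, rot=None, vel=0.15): straight line of the TCP; rot=None keeps the orientation; vel is the mean speed in m/s.
- r.set_joints(angles): joint-space move.
- r.set_gripper(opening, squeeze=None): opening from 0.0 (shut) to 1.0 (fully open); squeeze is the grip in N (None keeps the last); returns when the fingers have stopped.
- r.sleep(seconds).
- r.inverse_kinematics(position, orientation): joint angles nearest the present ones, or None.
- optics.get_image(name): name is "side" or "top" or "wrist"; returns a dict with "pixels" (420x560x3 uint8, red, green, blue), "depth" (420x560 float32, m along the optical axis (not along the pixel's ray), 0 where there is no reading), "fx", "fy", "cx", "cy" (pixels), "camera_from_world" (4x4, takes a point from world to camera coordinates); the wrist camera has in their place "mount" (4x4, takes a point from camera to tool coordinates, whose origin is the TCP and whose axes are the flange's). Camera axes: x right, y down, z forward; pixel columns grow to the right and rows downward; lengths in m; the calibration is good to about 2 mm. A picture is of the moment at which its call begins: read the wrist's pose just before it.
A pose or a line that the arm cannot do raises r.PlanningError and nothing moves.
- r.hand_in(): hands the job in, once; it reports no verdict.
Readings, each from a call of its own:
- r.current_t(): time.
- r.current_q(): joint angles.
- r.current_qvel(): joint speeds.
- r.current_effort(): joint torques, N m.
- r.current_tool_pos(): TCP position.
- r.current_ee_rot(): TCP orientation.
- r.current_contact_force(): force on the tool from outside, world axes, zero at the start.
- r.current_torque(): the same for the moment, N m.
- r.current_opening(): opening from 0.0 (shut) to 1.0 (fully open).
Only numpy, scipy, OpenCV 4.12 (cv2) and the standard library are available. Lean on these libraries where they do the work, as an engineer would, in place of code of your own. Each camera call takes 0.05 s, during which the arm holds its last target.

## Task

On the bench rig, first turn the black lock knob clockwise until it clicks over to its far stop and frees the leaning red frame stub; then push the folded kickstand down over centre until it snaps fully down. Last, raise the frame stub upright by its rubber crossbar and finish while still holding it there: it tips back if let go, so keep hold of the crossbar when the program ends. Do not disturb the mug, grease pot, canister and tape roll nearby.

Things in the scene. Friction and masses are not known exactly. Their poses are not given: they have to be found in the camera images.
- rig: the fixed bench rig: a grey base plate 12 mm thick bolted to the bench, 290 mm long (along its x, from -190 to +100 mm), 150 mm wide at the frame stub and 80 mm at the knob. Origin at bench level straight below the frame stub's foot pivot; z is up. Its x runs along the horizontal lean axis (from the lock knob towards the kickstand's pad), its y points to the side that carries the kickstand. A dark rest post 85 mm high stands at y = -66 mm.
- frame (a joint): lean of the frame stub (red tube 30 mm thick; top 45 mm: steel neck 18 mm) about the rig's x axis, 52 mm above the bench: 0 = upright; it starts at its rest, 0.4 rad, leaning towards the rig's -y; can go to -0.2. A spring always tips it back: holding it upright takes about 4 N sideways at the crossbar. With the lock knob at 0 a tongue stops it near 0.25 rad.
- crossbar: round black rubber crossbar on top of the frame stub, 22 mm thick, 100 mm long along its own x (parallel to the rig's x, the lean axis); grip it from above. Origin at its middle, 215 mm from the lean axis, so 267 mm above the bench when upright and 250 mm at the start. It is a sleeve that turns freely about its own length, so it rolls as the frame stub comes up while the fingers keep pointing down.
- kickstand (a joint): the kickstand's angle: 0 = folded (leg points along the rig's +x and 25 degrees up), 1.5 = fully down (61 degrees below level). Over-centre spring, centre at 0.75: before it springs back up, past it it snaps down by itself to 1.5 and stays. Pivot: in the frame stub 105 mm from the lean axis and 42 mm to the +y side, turning about the frame's y axis. Leg 141 mm long; about 4 N down on the pad moves it.
- stand_pad (a point): middle of the upper face of the yellow flat foot pad near the kickstand's end: pad 52 mm long, 32 mm wide, 8 mm thick, 115 mm from the kickstand pivot. Press it down from above with shut fingers; about 90 mm of travel takes the stand over centre, as the pad swings down in an arc.
- lock (a joint): the lock knob's angle: 0 = locked, 1.2 = free, growing clockwise seen from above about a vertical axis. Detent hump at 0.6: short of it the knob springs back to 0, past it it clicks over to its stop at 1.2 by itself. Up to 0.12 N m.
- lock_grip (a point): on the knob's axis, at the height to grip, 80 mm above the bench. The grip is a black bar 46 mm long, 13 mm thick, from 20 mm below to 16 mm above this point; it lies along the rig's x at 0 and turns with the knob. Below it, 43 to 51 mm above the bench, a yellow tongue reaching 108 mm from the axis points the same way.
- mug: loose black-and-white mug, 82x114x97 mm, to be left alone; origin under its middle
- grease_pot: loose black grease pot, 61 mm thick, 60 mm high, to be left alone; origin under its middle
- canister: loose blue canister, 65 mm thick, 135 mm high, to be left alone; origin under its middle
- tape_roll: loose black tape roll lying flat, 84 mm wide, 19 mm high, to be left alone; origin under its middle

How it is judged:
On the way, in this order (a step that is already met when the one before it is completed fails the run):
1. the lock knob has clicked past its detent to the free stop (value of joint lock above 1 rad), for 0.2 s.
2. the kickstand has snapped over centre and is fully down (value of joint kickstand above 1.4 rad), for 0.2 s.
3. the frame stub stands upright, held by its crossbar (value of joint frame between -0.1 and 0.1 rad and contact force between the fingers and crossbar above 1 N), for 0.3 s.
At the end, for the whole second after the job is handed in: The lock knob is at its free stop (over 1.0 rad), the kickstand fully down (over 1.4 rad), and the fingers hold the frame stub still (under 0.1 rad/s) and upright within 0.1 rad by its crossbar, with more than 1 N of contact force, through the last second (all of step 3 and value of joint lock above 1 rad and value of joint kickstand above 1.4 rad and velocity of joint frame between -0.1 and 0.1 rad/s); the arm keeps its last pose, push and grip.
It fails at once if a bystander (mug, grease pot, canister, tape roll) is pushed more than 20 mm (distance of any of mug, grease_pot, canister, tape_roll from where it was at the start of the episode above 0.02 m).
It also fails if it takes over 56 s, if anything falls off the work surface, if the arm or the gripper's body presses on something with over 40 N, if the wrist force passes 120 N, or if a joint passes its speed limit or range.

## Working session

There is one attempt and no reset: what is moved stays moved. The work goes in short steps, each a Python script; the robot and the scene stay as the last script left them, time stands still between calls to the robot, and variables do not carry over. Pictures are saved under pics/ and viewed, and the job is handed in when it is done.

```bash
mkdir -p pics; ls; cat > h.py <<'E'
import numpy as np, cv2
from cell import r, optics
def grab(n,name):
    d=optics.get_image(n); cv2.imwrite(f'pics/{name}.png',cv2.cvtColor(d['pixels'],cv2.COLOR_RGB2BGR))
    np.savez(f'pics/{name}.npz',**{k:d[k] for k in d}); return d
def cloud(d):
    v,u=np.mgrid[0:420,0:560]; z=d['depth']
    P=np.stack([(u-d['cx'])/d['fx']*z,(v-d['cy'])/d['fy']*z,z],-1)
    M=np.linalg.inv(d['camera_from_world'])
    W=P@M[:3,:3].T+M[:3,3]; W[z==0]=np.nan
    return W
E
python3 - <<'E'
from h import *
for n in ['side','top']:
    d=grab(n,n+'0'); print(n,d['fx'],np.linalg.inv(d['camera_from_world']).round(3))
print(r.current_t(),r.finger_overhang,r.current_ee_rot())
E
```

```text
pics
side 433.60522321438145 [[ 0.91  -0.321  0.264  0.122]
 [-0.415 -0.691  0.591 -0.795]
 [-0.007 -0.648 -0.762  1.161]
 [ 0.     0.     0.     1.   ]]
top 413.7215027962526 [[-0.019 -0.996  0.091  0.372]
 [-1.     0.02   0.009 -0.042]
 [-0.011 -0.091 -0.996  1.218]
 [ 0.     0.     0.     1.   ]]
0.1 0.022 [ 2.23493525e-01  9.74705287e-01 -4.68812024e-04 -1.65377926e-04]
```

View pics/side0.png

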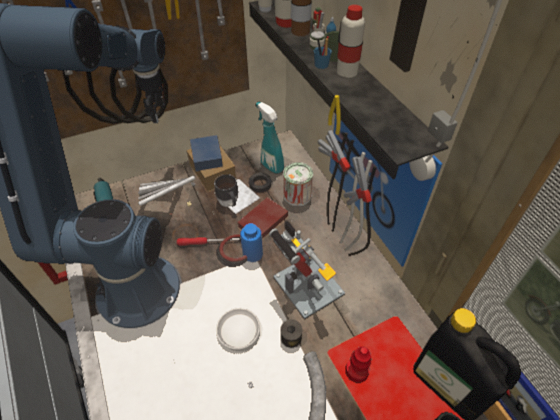

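View pics/top0.png

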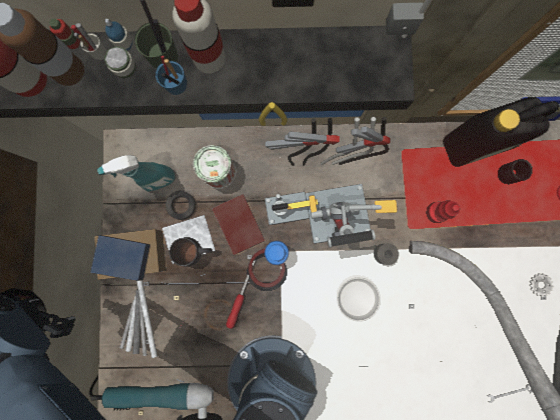

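```bash
python3 - <<'E'
import cv2
a=cv2.imread('pics/top0.png')[170:270,250:420]; cv2.imwrite('pics/top0z.png',cv2.resize(a,None,fx=4.7,fy=4.7,interpolation=2))
a=cv2.imread('pics/side0.png')[205:355,220:380]; cv2.imwrite('pics/side0z.png',cv2.resize(a,None,fx=4,fy=4,interpolation=2))
E
```

```text
(no output)
```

View pics/top0z.png

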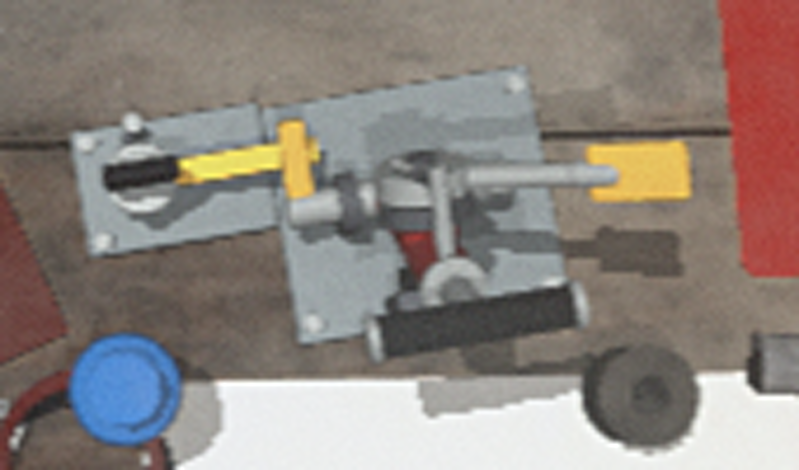

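View pics/side0z.png

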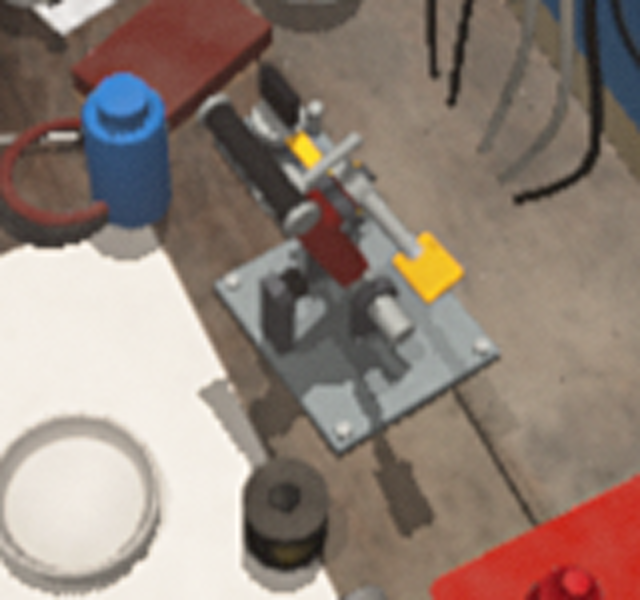

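```bash
python3 - <<'E'
from h import *
d=np.load('pics/top0.npz'); M=np.linalg.inv(d['camera_from_world'])
def ray(u,v,z):
    p=M[:3,:3]@np.array([(u-d['cx'])/d['fx'],(v-d['cy'])/d['fy'],1]); return M[:3,3]+p*(z-M[2,3])/p[2]
Z=lambda x,y:(250+x/4.7-.4,170+y/4.7-.4)
for n,x,y,z in [('k1',72,132,.012),('k2',92,256,.012),('w++',525,68,.012),('w--',300,345,.012),('knobL',104,178,.096),('knobR',178,169,.096),('barL',374,337,.25),('barR',580,304,.25),('can',125,390,.135),('pot',642,395,.06),('pad',640,172,.21)]:
    print(n,ray(*Z(x,y),z).round(4))
W=cloud(d); I=d['pixels'].astype(int)
reg=np.zeros((420,560),bool); reg[180:260,250:420]=1
y=reg&(I[...,0]>180)&(I[...,2]<90)&(I[...,1]>110)
n,l,s,c=cv2.connectedComponentsWithStats(y.astype(np.uint8))
for i in range(1,n):
    if s[i,4]>15: print('yellow',c[i].round(1),s[i],np.nanmedian(W[l==i],0).round(4),np.nanmin(W[l==i],0).round(3),np.nanmax(W[l==i],0).round(3))
# plate points
pl=reg&(abs(W[...,2]-.012)<.004)&(abs(I[...,0]-I[...,2])<25)&(I[...,2]>110)
c=cv2.findContours(pl.astype(np.uint8),0,1)[0]; print(pl.sum())
print('knob height',W[205:209,275:285,2].round(3))
for (x,y) in [(375,345),(480,322),(560,305)]:
    u,v=Z(x,y); print(W[int(v)-1:int(v)+2,int(u)].round(3))
E
```

```text
k1 [0.5262 0.0124 0.012 ]
k2 [0.4484 0.0012 0.012 ]
w++ [ 0.5609 -0.2716  0.012 ]
w-- [ 0.3908 -0.1265  0.012 ]
knobL [ 0.4882 -0.0095  0.096 ]
knobR [ 0.4926 -0.0526  0.096 ]
barL [ 0.3903 -0.1466  0.25  ]
barR [ 0.4047 -0.2492  0.25  ]
can [ 0.3658 -0.0203  0.135 ]
pot [ 0.3568 -0.3243  0.06  ]
pad [ 0.474  -0.2916  0.21  ]
1919
knob height [[0.09  0.098 0.092 0.095 0.095 0.096 0.094 0.093 0.093 0.093]
 [0.094 0.095 0.096 0.095 0.095 0.097 0.096 0.094 0.092 0.094]
 [0.09  0.097 0.099 0.092 0.093 0.094 0.093 0.095 0.096 0.097]
 [0.095 0.094 0.094 0.095 0.097 0.091 0.087 0.088 0.085 0.082]]
[[ 0.388 -0.145  0.263]
 [ 0.386 -0.145  0.262]
 [ 0.384 -0.145  0.258]]
[[ 0.399 -0.196  0.259]
 [ 0.397 -0.196  0.261]
 [ 0.394 -0.196  0.261]]
[[   nan    nan    nan]
 [ 0.405 -0.235  0.261]
 [ 0.403 -0.235  0.261]]
```

```bash
cat >> h.py <<'E'
O=np.array([.477,-.187,0]); YAW=np.arctan2(-.990,.141)
from scipy.spatial.transform import Rotation as R
Rr=R.from_euler('z',YAW)
def w(p): return O+Rr.apply(p)
def rig(P): return Rr.inv().apply(np.asarray(P)-O)
def down(a,flip=0): # tool y along rig y rotated by a (ccw from above)
    y=Rr.apply([-np.sin(a),np.cos(a),0])*(-1 if flip else 1); z=np.array([0,0,-1.]); x=np.cross(y,z)
    return R.from_matrix(np.stack([x,y,z],1)).as_quat()
E
python3 - <<'E'
from h import *
for f in (0,1):
    for a in (0,-1.25):
        print(f,a,r.inverse_kinematics(w([-.1525,.0355,.081]),down(a,f)))
    print(r.inverse_kinematics(w([.03,0,.27]),down(0,f)),r.inverse_kinematics(w([.11,0,.14]),down(0,f)))
d=optics.get_image('wrist'); print(d['mount'].round(3),d['fx'])
E
```

```text
0 0 [-1.57861589e-01  5.08975953e-01  1.92969039e+00 -4.44089210e-16
  7.02926314e-01 -2.99334375e-01]
0 -1.25 [-1.57861589e-01  5.08975953e-01  1.92969039e+00 -4.44089210e-16
  7.02926314e-01  9.50665625e-01]
[-5.11328439e-01  2.92913550e-01  1.68919730e+00 -4.44089210e-16
  1.15948181e+00 -6.52801226e-01] [-6.22028483e-01  5.32213087e-01  1.68349606e+00 -4.44089210e-16
  9.25883504e-01 -7.63501269e-01]
1 0 [-1.57861589e-01  5.08975953e-01  1.92969039e+00 -4.44089210e-16
  7.02926314e-01  2.84225828e+00]
1 -1.25 [-1.57861589e-01  5.08975953e-01  1.92969039e+00 -4.44089210e-16
  7.02926314e-01 -2.19092703e+00]
[-5.11328439e-01  2.92913550e-01  1.68919730e+00 -4.44089210e-16
  1.15948181e+00  2.48879143e+00] [-6.22028483e-01  5.32213087e-01  1.68349606e+00 -4.44089210e-16
  9.25883504e-01  2.37809138e+00]
[[ 0.001 -0.95  -0.311  0.08 ]
 [ 1.     0.     0.001 -0.   ]
 [-0.001 -0.311  0.95  -0.12 ]
 [ 0.     0.     0.     1.   ]] 336.53204975976536
```

```bash
python3 - <<'E'
from h import *
r.move_linear([.24,.495,.36],vel=.25)
r.move_to(w([-.1525,.0355,.26]),down(0))
r.set_gripper(.6)
p=r.current_tool_pos(); q=r.current_ee_rot()
d=grab('wrist','w1')
print(r.current_t(),p)
T=np.eye(4);T[:3,:3]=R.from_quat(q).as_matrix();T[:3,3]=p
M=T@d['mount']
v,u=np.mgrid[0:420,0:560]; z=d['depth']
P=np.stack([(u-d['cx'])/d['fx']*z,(v-d['cy'])/d['fy']*z,z],-1)@M[:3,:3].T+M[:3,3]
P[z==0]=np.nan
G=rig(P.reshape(-1,3)).reshape(P.shape); np.save('pics/w1G.npy',G)
E
```

```text
3.325 [ 0.49064271 -0.03089683  0.26001   ]
```

View pics/w1.png

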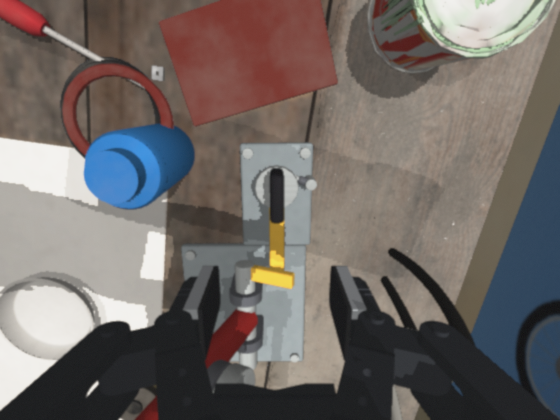

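The wrist view shows the knob bar at about (277,195), the tongue clip at (272,277), and the canister at (140,165), well to the left. The rig lies almost exactly upright in the picture. Next I measure the knob and plate.

```bash
python3 - <<'E'
from h import *
G=np.load('pics/w1G.npy'); I=np.load('pics/w1.npz')['pixels'].astype(int)
m=np.zeros((420,560),bool); m[150:235,255:300]=1
k=m&(I.max(-1)<60)&(abs(G[...,2]-.096)<.006)
g=G[k]; print('knob',k.sum(),np.percentile(g,[2,50,98],axis=0).round(4))
c=cv2.minAreaRect((g[:,:2]*1000).astype(np.float32)); print(c)
for n,(u,v) in {'kL':(243,145),'kR':(312,146),'wR':(305,361),'wL':(183,246),'kR2':(308,240)}.items():
    print(n,G[v-3:v+4,u-3:u+4][abs(G[v-3:v+4,u-3:u+4,2]-.012)<.006].mean(0).round(4))
E
```

```text
knob 609 [[-0.1739  0.0315  0.0913]
 [-0.1543  0.0368  0.0948]
 [-0.133   0.0422  0.0964]]
((-153.2744140625, 36.75276184082031), (43.236236572265625, 10.790393829345703), 0.4143050014972687)
kL [-0.1888  0.0017  0.0101]
kR [-0.1885  0.0746  0.0102]
wR [0.0941 0.0729 0.0105]
wL [-0.069  -0.0726  0.0097]
kR2 [-0.0788  0.0748  0.0107]
```

```bash
python3 - <<'E'
from h import *
r.move_linear(w([-.1535,.0368,.086]),rot=down(0),vel=.12)
print(r.current_contact_force())
r.set_gripper(0,squeeze=30)
print(r.current_opening(),r.current_contact_force(),r.current_torque(),r.current_t())
q0=np.array(r.current_q())
for a in np.arange(.1,1.25,.1):
    q=q0.copy(); q[5]+=min(a,1.2); r.set_joints(q)
    print(round(a,2),r.current_torque()[2].round(3),r.current_contact_force().round(1),round(r.current_opening(),3))
print(r.current_t())
grab('side','s2');grab('top','t2')
E
python3 - <<'E'
import cv2
a=cv2.imread('pics/top0.png')
a=cv2.imread('pics/t2.png')[170:270,250:420]; cv2.imwrite('pics/t2z.png',cv2.resize(a,None,fx=4,fy=4))
E
```

```text
[0.10604597 0.09684597 0.80660428]
0.15010913823156039 [3.14260057 1.44540615 2.32533617] [ 0.26138744 -0.29893016  0.18493604] 5.35
0.1 0.098 [ 3.   1.4 -0.7] 0.147
0.2 0.328 [ 6.1 -0.2 -2.6] 0.145
0.3 0.796 [ 3.  -9.9 -1.1] 0.148
0.4 2.032 [  3.  -14.9  -3.4] 0.147
0.5 -0.237 [ 3.6  1.7 -4.3] 0.151
0.6 0.043 [ 4.  -9.  -3.2] 0.149
0.7 0.019 [  5.  -10.2  -3. ] 0.148
0.8 -0.05 [ 6.1 -9.4 -4. ] 0.149
0.9 -0.055 [  5.7 -10.3  -3.5] 0.148
1.0 -0.136 [  5.3 -10.2  -3.3] 0.144
1.1 -0.093 [  4.9 -10.3  -4.3] 0.141
1.2 -0.005 [  6.7 -11.3  -4.8] 0.147
8.35
```

View pics/t2z.png

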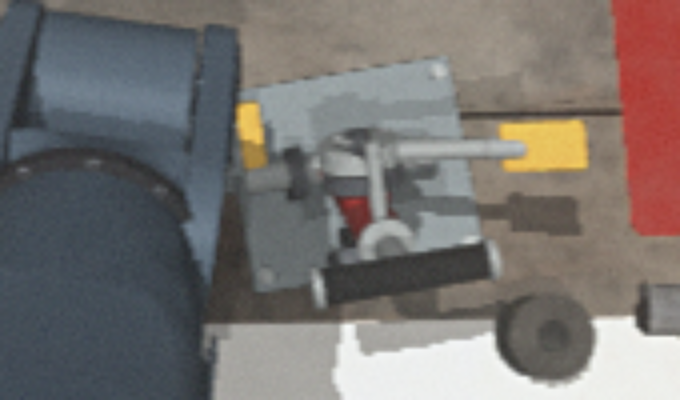

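```bash
python3 - <<'E'
import cv2
a=cv2.imread('pics/s2.png')[190:330,220:380]; cv2.imwrite('pics/s2z.png',cv2.resize(a,None,fx=4,fy=4))
E
```

```text
(no output)
```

View pics/s2z.png

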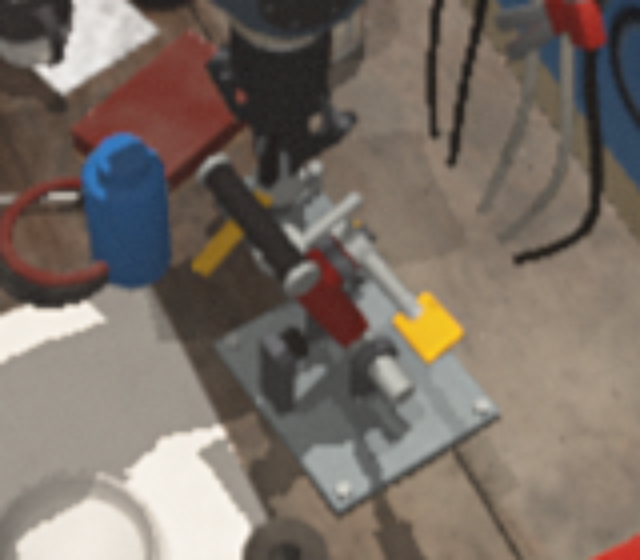

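The tongue, in zoomed pixels (205,265) to (265,200), has swung towards the canister side, so the knob has turned. I'll release it and confirm with the wrist camera.

```bash
cat >> h.py <<'E'
def wcloud(name):
    p=r.current_tool_pos(); q=r.current_ee_rot(); d=grab('wrist',name)
    T=np.eye(4);T[:3,:3]=R.from_quat(q).as_matrix();T[:3,3]=p
    M=T@d['mount']; v,u=np.mgrid[0:420,0:560]; z=d['depth']
    P=np.stack([(u-d['cx'])/d['fx']*z,(v-d['cy'])/d['fy']*z,z],-1)@M[:3,:3].T+M[:3,3]; P[z==0]=np.nan
    return rig(P.reshape(-1,3)).reshape(P.shape),d['pixels'].astype(int)
E
python3 - <<'E'
from h import *
r.set_gripper(.5)
p=r.current_tool_pos(); r.move_linear([p[0],p[1],.26],vel=.2)
r.move_to(w([-.1525,.0355,.30]),down(0))
G,I=wcloud('w3'); print(r.current_t())
y=(I[...,0]>150)&(I[...,2]<90)&(I[...,1]>110)&(abs(G[...,2]-.05)<.012)
g=G[y]; print(len(g)); print(cv2.minAreaRect((g[:,:2]*1000).astype(np.float32)))
v,l=cv2.PCACompute(g[:,:2].astype(np.float32),None); print(v,np.arctan2(l[0,1],l[0,0]))
E
```

```text
11.025
880
((-93.47647857666016, -6.320350646972656), (92.10993957519531, 81.32390594482422), 21.717105865478516)
[[-0.12586981 -0.01615654]] 0.9095778
```

View pics/w3.png

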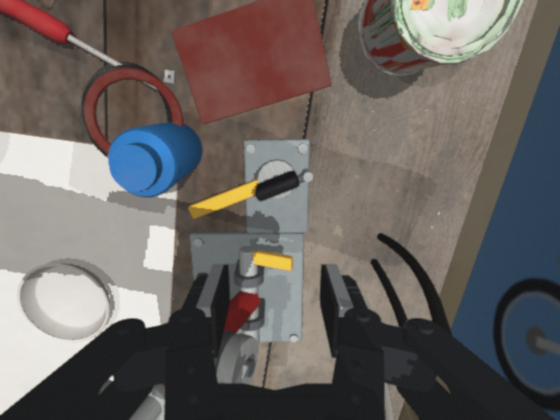

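```bash
cat > press.py <<'E'
from h import *
def tgt(ph,dz=0):
    s,c=np.sin(ph),np.cos(ph)
    return w([.115*c+.003,-.0022-.0447*s,.165+.106*s+.004+.022+dz])
r.set_gripper(0)
r.move_linear(w([-.1525,.0355,.36]),vel=.25)
p=tgt(np.radians(25)); p[2]=.36
r.move_to(p,down(0))
r.move_linear(tgt(np.radians(25),.02),vel=.2)
print(r.current_t(),r.current_contact_force().round(2))
G,I=wcloud('w4')
for d in range(25,-31,-5):
    r.move_linear(tgt(np.radians(d)),vel=.06)
    print(d,r.current_contact_force().round(2),rig(r.current_tool_pos()).round(3))
print(r.current_t()); grab('side','s4'); grab('top','t4')
E
python3 press.py; python3 - <<'E'
import cv2
a=cv2.imread('pics/s4.png')[190:330,220:380]; cv2.imwrite('pics/s4z.png',cv2.resize(a,None,fx=4,fy=4))
E
```

```text
13.6083 [ 1.31 -0.29  0.64]
25 [-1.25  2.12  0.89] [ 0.107 -0.021  0.236]
20 [-2.44  1.85  2.02] [ 0.111 -0.017  0.227]
15 [-1.15  1.36  3.18] [ 0.114 -0.014  0.218]
10 [-1.21  0.77  2.52] [ 0.116 -0.01   0.209]
5 [-1.39 -0.15  2.47] [ 0.118 -0.006  0.2  ]
0 [-2.47 -0.22  0.41] [ 0.118 -0.002  0.191]
-5 [-1.33 -0.15  1.  ] [0.117 0.002 0.181]
-10 [-1.59  0.95  0.31] [0.116 0.006 0.172]
-15 [ 0.48  0.15 -0.67] [0.114 0.009 0.163]
-20 [-0.32  0.15  0.65] [0.111 0.013 0.154]
-25 [-0.26 -0.15  0.42] [0.107 0.017 0.146]
-30 [ 0.36 -0.09 -0.33] [0.102 0.02  0.138]
17.625
```

View pics/s4z.png

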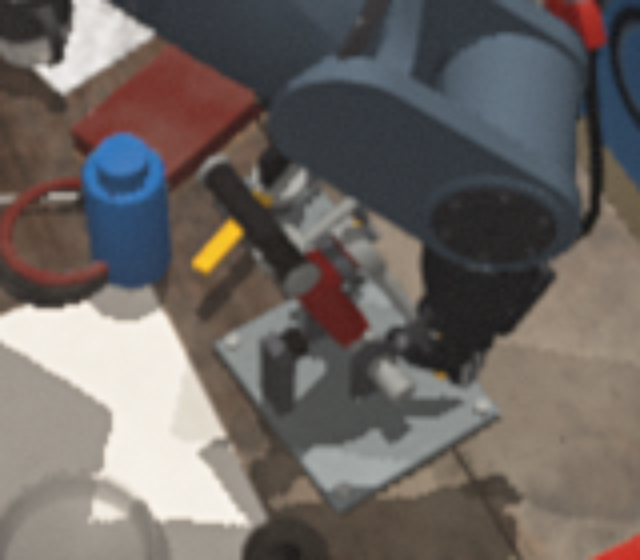

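View pics/w4.png

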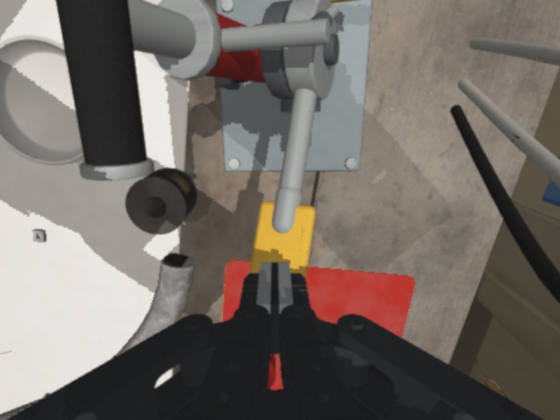

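Contact force fell to zero past about -15°. A little yellow shows under the gripper at (440,375), so the pad seems to be down. I'll lift off and check.

```bash
python3 - <<'E'
from h import *
p=rig(r.current_tool_pos()); p[2]=.36
r.move_linear(w(p),vel=.25)
r.set_gripper(.7)
r.move_to(w([.031,-.0895,.36]),down(0))
print(r.current_t())
grab('side','s5')
G,I=wcloud('w5'); np.save('pics/w5G.npy',G)
E
python3 - <<'E'
import cv2
a=cv2.imread('pics/s5.png')[190:330,220:380]; cv2.imwrite('pics/s5z.png',cv2.resize(a,None,fx=4,fy=4))
E
```

```text
19.95
```

View pics/s5z.png

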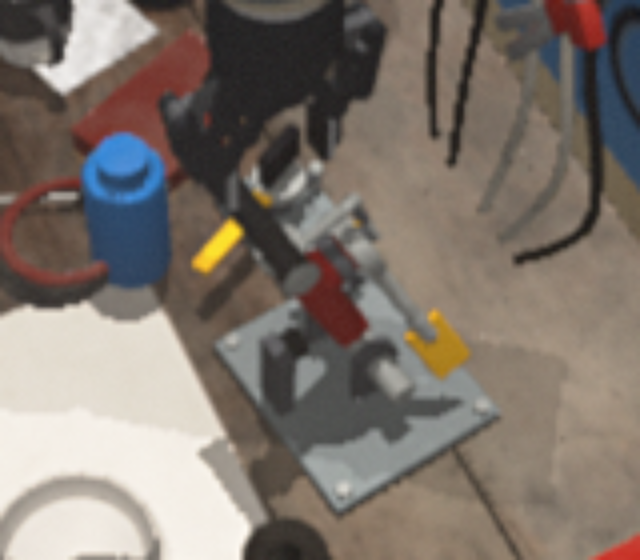

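View pics/w5.png

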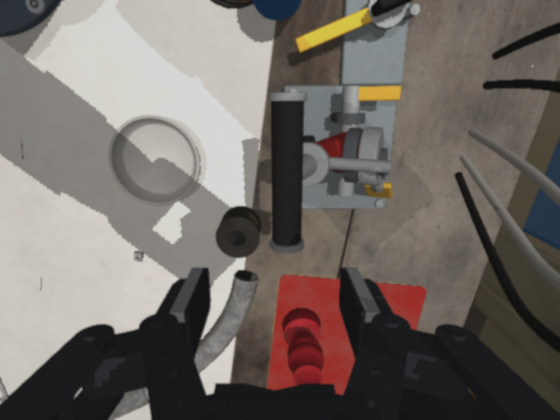

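```bash
python3 - <<'E'
from h import *
G=np.load('pics/w5G.npy'); I=np.load('pics/w5.npz')['pixels'].astype(int)
y=np.zeros((420,560),bool); y[175:205,355:400]=1
y&=(I[...,0]>150)&(I[...,2]<90)&(I[...,1]>100)
print('pad',y.sum(),np.nanmedian(G[y],0).round(3))
b=np.zeros((420,560),bool); b[90:255,265:310]=1
b&=(G[...,2]>.24)&(G[...,2]<.27)
g=G[b]; print('bar',len(g),np.percentile(g,[1,50,99],axis=0).round(4)); k=b&(I.max(-1)<60); print(np.percentile(G[k],[2,50,98],axis=0).round(4))
print(cv2.minAreaRect((G[k][:,:2]*1000).astype(np.float32)))
t=g[g[:,2]>.258]; print('top line',t.mean(0))
R_=G[140:185,303:330]; print('ring',R_[20,::4].round(3)); print(G[140:190:5,315].round(3))
d=np.load('pics/s5.npz'); W=cloud(d); I=d['pixels'].astype(int)
y=np.zeros((420,560),bool); y[265:290,318:342]=1
y&=(I[...,0]>150)&(I[...,2]<90)&(I[...,1]>100)
print('pad side',y.sum(),rig(np.nanmedian(W[y],0)))
E
```

```text
pad 35 [0.042 0.042 0.097]
bar 5112 [[-0.0539 -0.0915  0.2494]
 [-0.0062 -0.0809  0.2586]
 [ 0.0516 -0.069   0.2622]]
[[-0.048  -0.0908  0.2515]
 [-0.0059 -0.0812  0.2586]
 [ 0.0459 -0.071   0.2609]]
((-0.7168006896972656, -80.51747131347656), (98.26729583740234, 21.615646362304688), 0.36851489543914795)
top line [-0.00475055 -0.08042505  0.25959654]
ring [[-0.008 -0.068  0.231]
 [-0.008 -0.065  0.227]
 [-0.007 -0.061  0.219]
 [-0.006 -0.057  0.214]
 [-0.005 -0.054  0.212]
 [-0.006 -0.051  0.215]
 [-0.006 -0.048  0.215]]
[[-0.008 -0.042  0.086]
 [-0.017 -0.057  0.211]
 [-0.013 -0.057  0.211]
 [-0.009 -0.057  0.211]
 [-0.006 -0.057  0.214]
 [-0.002 -0.057  0.218]
 [ 0.002 -0.057  0.216]
 [ 0.007 -0.056  0.212]
 [ 0.011 -0.056  0.211]
 [ 0.062 -0.031  0.011]]
pad side 127 [0.05772666 0.04176195 0.07191105]
```

```bash
cat > lift.py <<'E'
from h import *
X=.030
r.move_linear(w([X,-.081,.253]),rot=down(0),vel=.12)
print(r.current_contact_force().round(2))
r.set_gripper(0,squeeze=40)
print(r.current_opening()*85,r.current_contact_force().round(2),r.current_t())
for th in np.linspace(.38,0,9):
    r.move_linear(w([X,.003-.215*np.sin(th),.052+.215*np.cos(th)+.003]),vel=.06)
    print(round(th,2),Rr.inv().apply(r.current_contact_force()).round(2),rig(r.current_tool_pos()).round(4),round(r.current_opening()*85,1))
r.sleep(.5); print(r.current_t(),r.current_contact_force()); grab('side','s6'); G,I=wcloud('w6'); np.save('pics/w6G.npy',G); grab('top','t6')
E
python3 lift.py; python3 - <<'E'
import cv2
a=cv2.imread('pics/s6.png')[190:330,220:380]; cv2.imwrite('pics/s6z.png',cv2.resize(a,None,fx=4,fy=4))
E
```

```text
[ 0.07 -0.11 -0.01]
21.02665941758133 [4.95 2.23 1.66] 21.525
0.38 [ 1.58 -4.93  2.44] [ 0.0301 -0.0771  0.2547] 20.5
0.33 [ 0.72 -6.35  5.52] [ 0.0301 -0.0675  0.2583] 20.3
0.29 [ 0.2  -5.23  6.43] [ 0.03   -0.0578  0.2614] 20.9
0.24 [-0.29 -5.34  8.85] [ 0.03   -0.0479  0.2641] 20.9
0.19 [-1.62 -5.72  8.22] [ 0.0299 -0.0379  0.2663] 20.9
0.14 [-1.85 -4.25  7.52] [ 0.0299 -0.0277  0.2681] 20.4
0.09 [-2.41 -4.11  9.05] [ 0.0299 -0.0176  0.2693] 20.5
0.05 [-2.21 -2.87  8.08] [ 0.0298 -0.0073  0.2701] 20.6
0.0 [-2.8  -3.21  9.61] [0.0298 0.003  0.2704] 20.8
24.8083 [-3.53203803  1.9038838   8.46124179]
```

View pics/s6z.png

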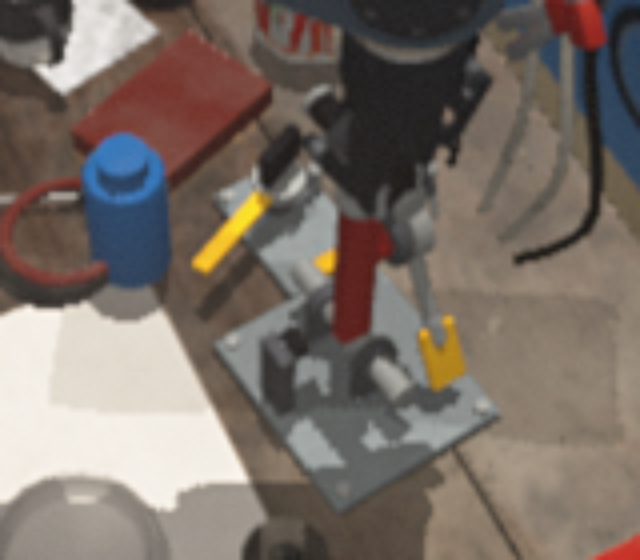

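View pics/w6.png

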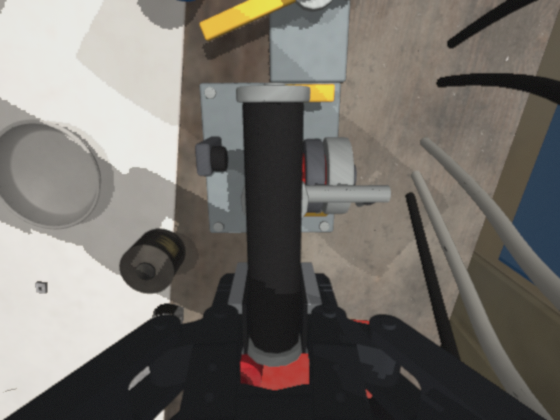

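```bash
python3 - <<'E'
from h import *
d=np.load('pics/s6.npz'); W=cloud(d); I=d['pixels'].astype(int)
y=np.zeros((420,560),bool); y[265:290,320:342]=1
y&=(I[...,0]>130)&(I[...,2]<90)&(I[...,1]>90)
print('pad',y.sum(),rig(np.nanmedian(W[y],0)).round(3))
G=np.load('pics/w6G.npy'); print('bar y', G[130:230:20,250:302].reshape(-1,3)[:, :].shape)
b=np.zeros((420,560),bool); b[110:260,235:315]=1
g=G[b&(G[...,2]>.262)&(G[...,2]<.29)]; print(np.percentile(g,[2,50,98],axis=0).round(4))
a=np.load('pics/s6.npz')['pixels'].astype(int); c=np.load('pics/side0.npz')['pixels'].astype(int)
def bl(I,x0,x1,y0,y1):
    m=(I[...,2]>I[...,0]+60); z=np.zeros_like(m); z[y0:y1,x0:x1]=1; v,u=np.nonzero(m&z); return u.mean(),v.mean(),len(u)
print('canister',bl(c,235,270,215,270),bl(a,235,270,215,270))
r.hand_in(); print(r.current_t(),r.current_contact_force(),rig(r.current_tool_pos()),r.current_opening()*85)
E
```

```text
pad 133 [0.057 0.046 0.055]
bar y (260, 3)
[[-0.0473 -0.0082  0.2684]
 [-0.0238  0.0019  0.2756]
 [ 0.0046  0.0121  0.2778]]
canister (np.float64(250.067615658363), np.float64(233.25978647686833), 281) (np.float64(250.5140562248996), np.float64(232.570281124498), 249)
the job is handed in; nothing more can be done
the job is handed in; nothing more can be done
```

I completed all three steps in order and handed the job in at about 25 s of the 56 s, with the gripper still holding the crossbar upright.

- **Lock knob:** I turned it 1.2 rad clockwise. After release, the wrist picture showed the bar and tongue about 70° round, against the stop. The wrist moment rose briefly to about 2 N m at 0.4 rad of turn, far above the stated 0.12 N m. I did not find the cause, and the knob then carried on to its stop.
- **Kickstand:** I pushed the pad along its arc, and contact force dropped to zero as it passed over centre. With the frame upright, the pad measured (57, 46, 55) mm in rig coordinates; I expected about (56, 42, 56) mm for fully down.
- **Frame:** I gripped the crossbar 30 mm off its middle and lifted it through the arc. It measured y ≈ +2 mm with its top at about 0.278 m, which puts the lean within roughly 0.02 rad of upright. The squeeze was set to 40 N, the opening was about 21 mm on the 22 mm bar, and the arm was holding against the spring.
- **Bystanders:** The canister moved less than 1 pixel in the side view. The grease pot was still in the last pictures, but I did not measure its position. I did not measure the mug or tape roll, though the arm never worked near them.

The readings I asked for after the hand-in were refused, so there is no check of the last second itself. I also did not read the frame's speed directly. The arm had been holding still for about half a second before the final pictures.

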